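# Unstack the forming tools into their trays

### The job

The metalsmith's small forming tools have been piled up in one stack. Take the stack apart from the top and put each of the four tools in its own wooden tray, the one whose recess has the shape and size of its foot (square tools in the square recesses, round ones in the round, large in large, small in small). Set each down without dropping it, upright and flat on the recess floor inside the rim.

Things in the scene. Friction and masses are not known exactly. Their poses are not given: they have to be found in the camera images.
- rivet_stake_center (a point): Small plain steel cylinder (rivet stake), 18 mm diameter, 20 mm high, bevelled top edge, 0.04 kg; top of the stack. At the start it is in the stack. The point is its centre, half-way up; z is up (its axis). Beware: left of the work two fixed rods overhang the bench (y 0.35 to 0.42, x 0.23 to 1.04, z 0.45 to 0.50 m); an arm that starts left of them must pass over them with its fingertips above 0.55 m.
- punch_block_center (a point): Small brass block, square, 30 x 30 mm, 22 mm high, 0.165 kg; second from the top. At the start it is in the stack. The point is its centre, half-way up; z is up (its axis), x and y are square to its side faces. Beware: behind the work a shelf board overhangs the bench from x 0.66 back, its underside at z 0.49 m; carry the tools low so that the wrist stays clear of it.
- round_die_center (a point): Dark steel round die, 44 mm diameter, 18 mm high, the top 4.5 mm bevelled inward to 39 mm diameter (grip it below the bevel), 0.2 kg; third from the top. At the start it is in the stack. The point is its centre, half-way up; z is up (its axis).
- bench_block_center (a point): Steel bench block, square, 56 x 56 mm, 20 mm high, 0.48 kg; bottom of the stack, on the worktop. At the start it is in the stack. The point is its centre, half-way up; z is up (its axis), x and y are square to its side faces.
- tray_small_round_in (a point): Fixed wooden tray lined with cork, 8 mm high, rim 5 mm wide, round, 42 mm outside, with a round recess of 32 mm diameter: place of the rivet stake. The point is the centre of the recess floor, 4 mm above the worktop and 4 mm below the rim; z is up.
- tray_small_square_in (a point): Fixed wooden tray lined with cork, 8 mm high, rim 5 mm wide, square, 54 mm outside, with a square recess of 44 x 44 mm: place of the brass block. The point is the centre of the recess floor, 4 mm above the worktop and 4 mm below the rim; z is up, x and y are square to its sides.
- tray_big_round_in (a point): Fixed wooden tray lined with cork, 8 mm high, rim 5 mm wide, round, 68 mm outside, with a round recess of 58 mm diameter: place of the round die. The point is the centre of the recess floor, 4 mm above the worktop and 4 mm below the rim; z is up.
- tray_big_square_in (a point): Fixed wooden tray lined with cork, 8 mm high, rim 5 mm wide, square, 80 mm outside, with a square recess of 70 x 70 mm: place of the bench block, whose sides must be turned roughly parallel to the tray's to go in. The point is the centre of the recess floor, 4 mm above the worktop and 4 mm below the rim; z is up, x and y are square to its sides.

How it is judged (in metres and radians):
At the end, for the whole second after the job is handed in: Each tool stands in the tray of its own shape and size: its centre within 12 mm of the recess centre, its underside on the recess floor (within 2.5 mm), upright within 0.06 rad, at rest (horizontal distance between rivet_stake_center and tray_small_round_in below 0.012 m and z of rivet_stake_center in the frame of tray_small_round_in between 0.007 and 0.0125 m and angle between each of rivet_stake_center, punch_block_center, round_die_center, bench_block_center's own z axis and vertical below 0.06 rad and linear speed of each of rivet_stake, punch_block, round_die, bench_block below 0.02 m/s and horizontal distance between punch_block_center and tray_small_square_in below 0.012 m and z of punch_block_center in the frame of tray_small_square_in between 0.008 and 0.0135 m and horizontal distance between round_die_center and tray_big_round_in below 0.012 m and z of round_die_center in the frame of tray_big_round_in between 0.006 and 0.0115 m and horizontal distance between bench_block_center and tray_big_square_in below 0.012 m and z of bench_block_center in the frame of tray_big_square_in between 0.007 and 0.0125 m); the robot touches nothing.
It fails at once if the rivet stake is let fall (faster than 0.9 m/s while no finger touches it, a drop of about 40 mm) (linear speed of rivet_stake above 0.9 m/s and contact force between the fingers and rivet_stake below 0.01 N).
It fails at once if the punch block is let fall (faster than 0.9 m/s while no finger touches it, a drop of about 40 mm) (linear speed of punch_block above 0.9 m/s and contact force between the fingers and punch_block below 0.01 N).
It fails at once if the round die is let fall (faster than 0.9 m/s while no finger touches it, a drop of about 40 mm) (linear speed of round_die above 0.9 m/s and contact force between the fingers and round_die below 0.01 N).
It fails at once if the bench block is let fall (faster than 0.9 m/s while no finger touches it, a drop of about 40 mm) (linear speed of bench_block above 0.9 m/s and contact force between the fingers and bench_block below 0.01 N).
It also fails if it takes over 104 s, if anything falls off the work surface, if the arm or the gripper's body presses on something with over 40 N, if the wrist force passes 120 N, or if a joint passes its speed limit or range.

### The arm

A 6-joint arm with a two-finger parallel gripper is mounted at the origin on a cart in front of the work surface, level with it; the furniture and walls round the work are solid. World frame = base frame: x ahead of the robot, y to its left, z up, the work surface at z = 0. Lengths are in mm, angles in rad, forces in N, time in s.
With the tool pointing down it reaches from about 275 to 1000 mm from the base axis. Payload 8.4 kg.
Tool frame: the origin (TCP) lies at the very end of the fingers, on their centre line; the grasp point (between the pads) lies 19 mm behind it; x points along the fingers, y is the direction in which the jaws open and shut, and the axes are right-handed (so a half turn about x gives the same grasp; the last joint's range is limited). The gripper opens to 85 mm and grips with 20 to 120 N. Pads are 22 mm wide; open, the fingers measure 114 mm over their backs; the gripper's body (76 mm by 85 mm) begins 54 mm behind the grasp point. The pads swing forward as they close: fully open they stand 13 mm farther back than shut.
Start: joints at [1.288, 0.353, 1.633, -0, 1.155, -0.002], TCP at [173.201, 600.524, 231.281] pointing down, gripper open.
Joint ranges: [-2.63, 2.63], [-0.92, 2.1], [0.06, 2.66], [-1.3, 4.44], [0, 2.69], [-3.02, 3.02]. Speed limits (rad/s): [2.22, 2.22, 2.79, 3.14, 3.14, 3.14].

### API

Orientations are given as [roll, pitch, yaw] about the fixed x, y, z axes, in that order (R = Rz(yaw) Ry(pitch) Rx(roll)).
In Python, from rig import r, grab_frame, camera_params, sign_off gives the robot as it stands.
- The arm moves only by the tool drive_tool, never from a script. Its argument "rows" is one flat list of numbers, 7 for each row, row after row: the shift along the tool's x, y, z in mm, then the turn, a rotation vector about the tool's x, y, z in degrees, then the opening in per cent of the stroke, from 0 (shut) to 100 (fully open). In form: [x, y, z, rx, ry, rz, fingers, x, y, z, rx, ry, rz, fingers, ...]. A call has 1 to 10 rows; each row is the pose to reach, as a shift and turn from the pose measured when the call began, along the tool's axes at that moment; what a row does not reach only later rows make up. A row lasts 1/8 s, in which the tool goes at most 62.5 mm and 10.7 degrees, less where a joint would pass 70% of its speed; a pose out of reach is approached as far as the arm can. A call with a gripper value outside its range is refused whole. The fingers move at their own pace and stop on an object; "newtons" is the grip in N (left out, the last holds). Time passes only in rows, so rows that repeat a pose let the fingers close. It gives the time, the measured TCP pose, the force and the opening at its end, in the units of the state.
- r.sense(): the state, without advancing time (a new reading comes with each control period).
- grab_frame(name): name is "side" or "top"; returns the picture (420x560x3 uint8, red, green, blue); there is no depth.
- camera_params(name): a dict with "vertical_fov" (degrees; the focal length in pixels is half the picture's height over the tangent of half this angle, whatever the lens; pixels are square), "cx", "cy" (the principal point, pixels), "pose" (4x4, takes a point from camera to world coordinates). Camera axes: x right, y down, z forward; pixel columns grow to the right and rows downward; lengths in mm; the calibration is good to about 2 mm. A picture is of the moment at which its call begins. camera_params takes no time and is no camera call.
- sign_off(): hands the job in, once; it reports no verdict.
The state is a dict: "clock": time; "qpos": joint angles; "qvel": joint speeds; "joint_efforts": joint torques, N m; "eef_pos": TCP position; "tcp_rot": TCP orientation; "contact_force": force on the tool from outside, world axes, zero at the start; "wrist_torque": the same for the moment, N m; "opening": opening from 0.0 (shut) to 1.0 (fully open).
Only numpy, scipy, OpenCV 4.12 (cv2) and the standard library are available. Lean on these libraries where they do the work, as an engineer would, in place of code of your own. Each camera call takes 0.05 s, during which the arm holds its last target.

## Working session

There is one attempt and no reset: what is moved stays moved. The work goes in short steps, Python scripts to look and compute and a tool call to move; the robot and the scene stay as the last step left them, time stands still between calls to the robot, and variables do not carry over. Pictures are saved under pics/ and viewed, and the job is handed in when it is done.

Besides the shell and the picture viewer there is one more tool, called after ">>>" as a command line: name --argument value ..., lists and objects as JSON in quotes. drive_tool: Moves the arm, as the interface text tells. Its arguments: {"type":"object","properties":{"rows":{"type":"array","items":{"type":"number"}},"newtons":{"type":"number"}},"required":["rows"]}

```bash
ls; mkdir -p pics; python3 - <<'E'
from rig import r, grab_frame, camera_params
import cv2
print(r.sense())
for n in("side","top"):
    p=camera_params(n);print(n,p)
    cv2.imwrite(f"pics/{n}0.png",grab_frame(n)[:,:,::-1])
E
```

```text
pics
{'clock': 0.0, 'qpos': array([ 1.28762412e+00,  3.53650171e-01,  1.63414838e+00, -2.35076002e-05,
        1.15519503e+00, -2.44040611e-03]), 'qvel': array([ 0.0001361 ,  0.00083652, -0.00094848,  0.00023174,  0.00097073,
       -0.00340071]), 'joint_efforts': array([ 2.62601490e-03, -6.05244613e+01, -3.42079604e+01,  1.31809479e-04,
        9.14084434e-03, -3.14629551e-05]), 'eef_pos': array([173.05815776, 600.06016547, 230.55432353]), 'tcp_rot': array([-1.55789576,  1.56939524, -1.83861806]), 'contact_force': array([-0.2704156 ,  0.31372278, -0.54207879]), 'wrist_torque': array([ 0.02480408, -0.00987245, -0.02453695]), 'opening': 0.9988336091689402}
side {'vertical_fov': 50.567867304735714, 'cx': 277.1423489666901, 'cy': 211.236782225831, 'pose': array([[ 9.99458200e-01, -3.23767828e-03, -3.27539996e-02,
         5.29054888e+02],
       [ 2.43807114e-02, -5.95697556e-01,  8.02838715e-01,
        -6.73265028e+02],
       [-2.21108110e-02, -8.03202303e-01, -5.95295870e-01,
         5.90485252e+02],
       [ 0.00000000e+00,  0.00000000e+00,  0.00000000e+00,
         1.00000000e+00]])}
top {'vertical_fov': 53.316410181019656, 'cx': 273.07002549309567, 'cy': 206.30121859944597, 'pose': array([[-2.82508740e-02, -9.93361992e-01,  1.11507134e-01,
         4.17830425e+02],
       [-9.99201904e-01,  2.49119754e-02, -3.12241682e-02,
         1.44528040e+01],
       [ 2.82390389e-02, -1.12300250e-01, -9.93272979e-01,
         9.42388489e+02],
       [ 0.00000000e+00,  0.00000000e+00,  0.00000000e+00,
         1.00000000e+00]])}
```

View pics/side0.png

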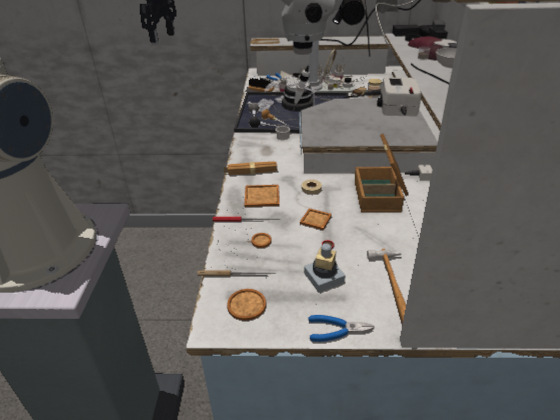

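View pics/top0.png

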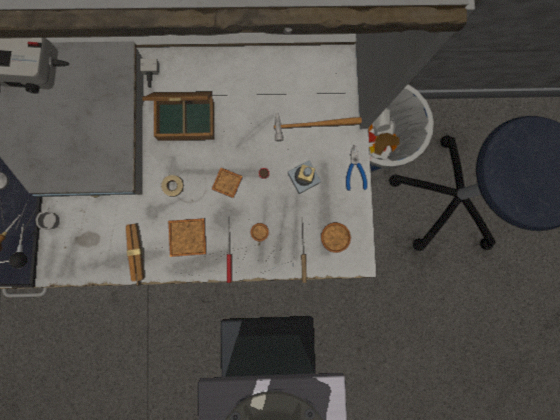

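```bash
python3 - <<'E'
import cv2,numpy as np
t=cv2.imread('pics/top0.png');s=cv2.imread('pics/side0.png')
cv2.imwrite('pics/tz.png',cv2.resize(t[140:270,155:365],None,fx=3.8,fy=3.8,interpolation=cv2.INTER_CUBIC))
cv2.imwrite('pics/sz.png',cv2.resize(s[170:330,220:380],None,fx=3.7,fy=3.7,interpolation=cv2.INTER_CUBIC))
cv2.imwrite('pics/tz2.png',cv2.resize(t[150:205,270:335],None,fx=10,fy=10,interpolation=cv2.INTER_CUBIC))
cv2.imwrite('pics/sz2.png',cv2.resize(s[230:300,290:360],None,fx=8,fy=8,interpolation=cv2.INTER_CUBIC))
E
```

```text
(no output)
```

View pics/tz.png

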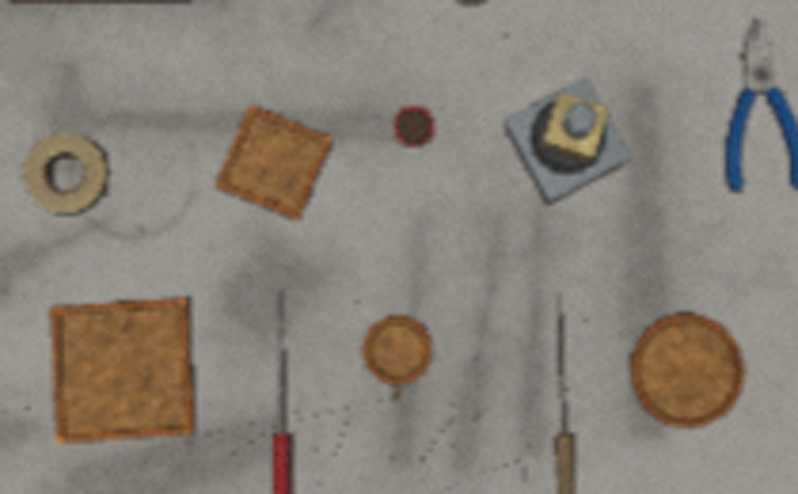

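View pics/tz2.png

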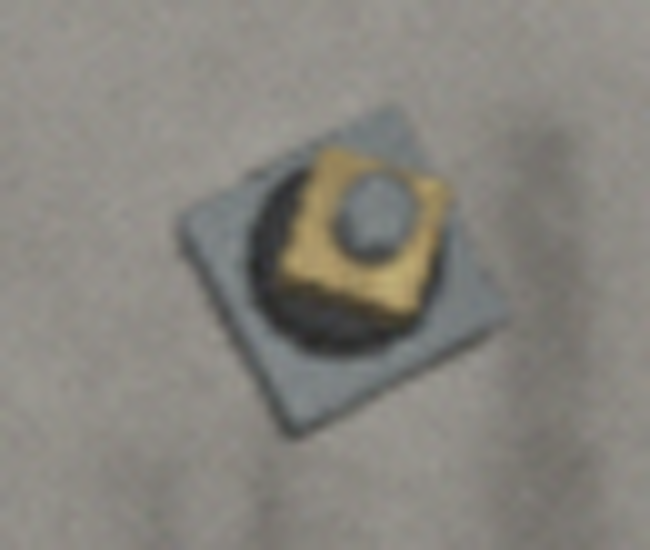

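View pics/sz2.png

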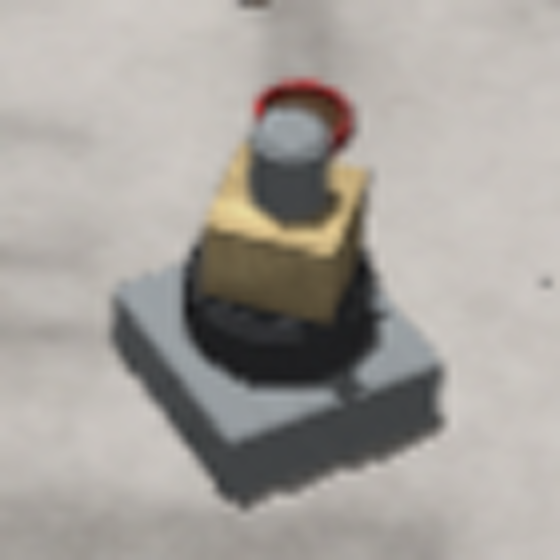

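View pics/sz.png

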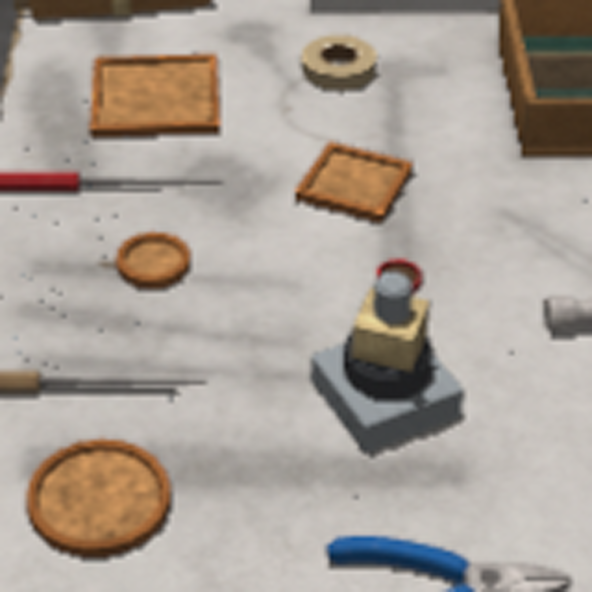

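```bash
cat > h.py <<'E'
import numpy as np,cv2
from rig import r, grab_frame, camera_params
def cam(n):
    p=camera_params(n);f=210/np.tan(np.radians(p['vertical_fov'])/2)
    return f,p['cx'],p['cy'],np.array(p['pose'])
def back(n,uv,z):
    f,cx,cy,T=cam(n);uv=np.atleast_2d(uv).astype(float)
    d=np.c_[(uv[:,0]-cx)/f,(uv[:,1]-cy)/f,np.ones(len(uv))]@T[:3,:3].T
    return (T[:3,3]+d*((z-T[2,3])/d[:,2])[:,None])[:,:2]
def proj(n,X):
    f,cx,cy,T=cam(n);c=(np.atleast_2d(X)-T[:3,3])@T[:3,:3]
    return np.c_[f*c[:,0]/c[:,2]+cx,f*c[:,1]/c[:,2]+cy]
E
python3 - <<'E'
from h import *
t=cv2.imread('pics/top0.png');s=cv2.imread('pics/side0.png')
seeds={'top':{'ss':(228,182),'sr':(260,232),'bs':(187,237),'br':(336,237)},'side':{'ss':(316,219),'sr':(261,240),'bs':(262,196),'br':(247,305)}}
for n,im in(('top',t),('side',s)):
    hsv=cv2.cvtColor(im,cv2.COLOR_BGR2HSV)
    m=((hsv[...,0]<25)&(hsv[...,1]>90)&(hsv[...,2]>60)).astype(np.uint8)
    k,l,st,c=cv2.connectedComponentsWithStats(m)
    for name,sd in seeds[n].items():
        i=l[sd[1],sd[0]]
        cs,_=cv2.findContours((l==i).astype(np.uint8),cv2.RETR_EXTERNAL,cv2.CHAIN_APPROX_NONE)
        P=back(n,max(cs,key=len)[:,0],8)
        (cx,cy),(w,h),a=cv2.minAreaRect(P.astype(np.float32))
        print(n,name,i,st[i],np.round([cx,cy,w,h,a],1))
# stack
A=lambda x,y:(x/10-.45+270,y/10-.45+150)
B=lambda x,y:(x/8-.44+290,y/8-.44+230)
print('stake',back('top',A(380,205),80),back('side',B(292,133),80))
print('brass top',back('top',[A(322,147),A(452,183),A(415,315),A(282,278)],60).round(),back('side',[B(240,150),B(370,170),B(345,250),B(208,215)],60).round())
print('die bottom',back('top',[A(340,355),A(250,265)],20),back('side',[B(285,385),B(187,305),B(385,310)],20))
print('block top',back('top',[A(182,222),A(388,105),A(510,312),A(297,430)],20).round(),back('side',[B(115,295),B(235,440),B(443,370)],20).round())
E
```

```text
top ss 152 [212 168  30  30 553] [580.1  88.4  53.8  53.2  66.6]
top sr 166 [251 223  18  19 254] [466.3  17.9  37.9  38.9  61.9]
top bs 165 [ 168  218   38   39 1296] [459.2 178.3  79.7  79.9   2.4]
top br 167 [321 222  30  30 691] [ 450.2 -152.8   64.5   65.6   42.9]
side ss 53 [300 209  31  21 433] [579.9  85.7  60.   55.4  66.4]
side sr 59 [251 233  20  15 239] [465.7  15.   43.8  38.8  89.9]
side bs 51 [244 185  35  22 723] [458.2 175.7  78.4  86.9   1.3]
side br 67 [227 289  39  32 972] [ 4.499e+02 -1.553e+02  6.610e+01  6.980e+01  2.000e-01]
stake [[589.45041946 -87.27682661]] [[588.50452416 -87.21438553]]
brass top [[ 606.  -78.]
 [ 598. -105.]
 [ 569.  -96.]
 [ 578.  -68.]] [[ 579.  -70.]
 [ 607.  -77.]
 [ 600. -103.]
 [ 571.  -92.]]
die bottom [[567.50323497 -84.1011113 ]
 [588.38914919 -64.62631392]] [[ 588.48229751 -103.80909961]
 [ 567.65533932  -78.20930885]
 [ 612.7756842   -79.7886996 ]]
block top [[ 599.  -50.]
 [ 624.  -97.]
 [ 576. -123.]
 [ 551.  -74.]] [[ 551.  -75.]
 [ 576. -121.]
 [ 624.  -99.]]
```

```bash
cat >> h.py <<'E'
from scipy.spatial.transform import Rotation as Ro
def Rt(phi): # tool x down, y at world angle phi
    a=np.radians(phi);x=np.array([0,0,-1.]);y=np.array([np.cos(a),np.sin(a),0])
    return np.c_[x,y,np.cross(x,y)]
def st():
    s=r.sense();p=np.array(s['eef_pos']);R=Ro.from_euler('xyz',s['tcp_rot']).as_matrix()
    phi=np.degrees(np.arctan2(R[1,1],R[0,1]))
    return s,p,R,phi
def plan(*wps):
    s,p,R,phi=st()
    print('t',round(s['clock'],2),'p',p.round(1),'phi',round(phi,1),'op',round(s['opening'],3),'q',np.round(s['qpos'],2),'F',np.round(s['contact_force'],1),'tilt',round(np.degrees(np.arccos(-R[2,0])),2))
    for x,y,z,f in wps:
        f=phi if f is None else phi+((f-phi+90)%180-90)
        d=R.T@(np.array([x,y,z])-p);rv=np.degrees(Ro.from_matrix(R.T@Rt(f)).as_rotvec())
        print((x,y,z,round(f,1)),'->',np.round(d,1),np.round(rv,1),'dist',round(np.linalg.norm(d)))
E
python3 - <<'E'
from h import *
plan((173,600,600,None),(300,385,600,None),(450,60,600,None),(589,-87,200,-90),(589,-87,200,None))
E
```

```text
t 0.1 p [173.1 600.1 230.6] phi 73.9 op 1.002 q [ 1.29  0.35  1.63 -0.    1.16 -0.  ] F [ 0.5 -0.2 -0.9] tilt 0.07
(173, 600, 600, np.float64(73.9)) -> [-369.4   -0.6   -0. ] [0.  0.  0.1] dist 369
(300, 385, 600, np.float64(73.9)) -> [-369.2 -172.   181.6] [0.  0.  0.1] dist 446
(450, 60, 600, np.float64(73.9)) -> [-368.8 -442.7  415.8] [0.  0.  0.1] dist 711
(589, -87, 200, np.float64(90.0)) -> [  31.3 -544.9  590. ] [-16.1  -0.    0.1] dist 804
(589, -87, 200, np.float64(73.9)) -> [  31.3 -544.9  590. ] [0.  0.  0.1] dist 804
```

>>> drive_tool --rows '[-60,0,0,0,0,0,100,-120,0,0,0,0,0,100,-180,0,0,0,0,0,100,-240,0,0,0,0,0,100,-300,0,0,0,0,0,100,-360,0,0,0,0,0,100,-370,0,0,0,0,0,100,-370,-45,50,0,0,0,100,-370,-88,93,0,0,0,100]' --newtons 30

```text
clock: 1.23
eef_pos: [237.2, 492.0, 598.8]
tcp_rot: [-1.624, 1.567, -1.904]
contact_force: [2.2, -0.7, 0.5]
opening: 0.997
```

```bash
python3 - <<'E'
from h import *
plan((300,385,600,None),(420,150,600,-8),(450,60,400,-8),(589,-87,150,-8))
E
```

```text
t 1.23 p [237.2 492.  598.8] phi 74.0 op 0.997 q [ 1.12  0.1   1.19 -0.    1.86 -0.17] F [ 2.2 -0.7  0.5] tilt 0.23
(300, 385, 600, np.float64(74.0)) -> [ -0.8 -85.5  89.9] [-0.  -0.   0.2] dist 124
(420, 150, 600, np.float64(-8.0)) -> [-1.000e-01 -2.783e+02  2.701e+02] [82.   0.2  0.2] dist 388
(450, 60, 400, np.float64(-8.0)) -> [ 200.2 -355.7  323.8] [82.   0.2  0.2] dist 521
(589, -87, 150, np.float64(-8.0)) -> [ 450.6 -457.7  498. ] [82.   0.2  0.2] dist 813
```

>>> drive_tool --rows '[0,-43,45,0,0,0,100,0,-86,90,0,0,0,100,0,-130,130,10,0,0,100,0,-175,170,20,0,0,100,0,-215,210,30,0,0,100,0,-255,245,40,0,0,100,20,-290,275,50,0,0,100,65,-310,290,60,0,0,80,115,-325,305,70,0,0,60,160,-340,320,80,0,0,50]'

```text
clock: 2.48
eef_pos: [450.2, 75.3, 437.3]
tcp_rot: [-0.552, 1.566, -2.234]
contact_force: [0.7, -0.3, -0.3]
opening: 0.505
```

```bash
python3 - <<'E'
from h import *
plan((589,-87.2,150,-16.5),(589,-87.2,67,-16.5))
E
```

```text
t 2.48 p [450.2  75.3 437.3] phi -6.4 op 0.505 q [ 0.17 -0.06  1.68 -0.    1.53  0.28] F [ 0.7 -0.3 -0.3] tilt 0.3
(589, -87.2, 150, np.float64(-16.5)) -> [287.6 156.8 144.8] [10.1  0.3  0.1] dist 358
(589, -87.2, 67, np.float64(-16.5)) -> [370.6 157.  144.5] [10.1  0.3  0.1] dist 428
```

>>> drive_tool --rows '[48,26,24,3,0,0,50,96,52,48,6,0,0,50,144,78,72,10,0,0,50,192,105,97,10,0,0,50,240,131,121,10,0,0,50,280,157,145,10,0,0,50,288,157,145,10,0,0,50,288,157,145,10,0,0,50]'

```text
clock: 3.48
eef_pos: [587.9, -87.0, 148.6]
tcp_rot: [-0.752, 1.564, -2.609]
contact_force: [0.3, 1.0, -0.1]
opening: 0.502
```

```bash
python3 - <<'E'
from h import *
plan((589,-87.2,110,-16.5),(589,-87.2,67,-16.5))
for n in('side','top'): cv2.imwrite(f'pics/{n}1.png',grab_frame(n)[:,:,::-1])
s=cv2.imread('pics/side1.png')[120:320,220:460];t=cv2.imread('pics/top1.png')[100:260,200:400]
cv2.imwrite('pics/m1.png',np.hstack([cv2.resize(s,(400,333)),cv2.resize(t,(400,333))]))
E
```

```text
t 3.48 p [587.9 -87.  148.6] phi -16.4 op 0.502 q [-0.15  0.4   1.77 -0.01  0.98  0.14] F [ 0.3  1.  -0.1] tilt 0.4
(589, -87.2, 110, np.float64(-16.5)) -> [38.6  1.2 -0.3] [0.1 0.3 0.3] dist 39
(589, -87.2, 67, np.float64(-16.5)) -> [81.6  1.4 -0.5] [0.1 0.3 0.3] dist 82
```

View pics/m1.png

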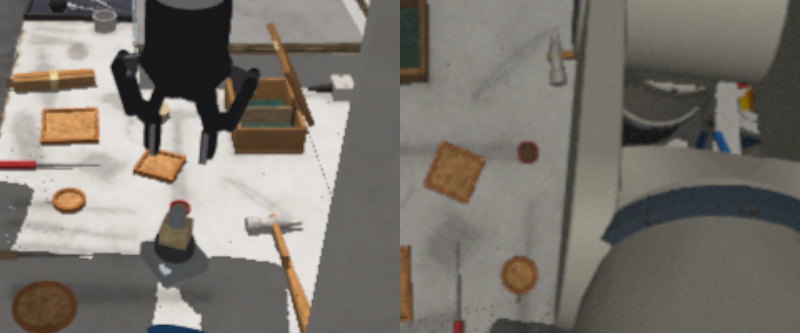

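```bash
python3 - <<'E'
from h import *
for z in(145,149,155,160): print(z,proj('side',[587.9,-87,z]))
s=cv2.imread('pics/side1.png')
cv2.imwrite('pics/m1b.png',cv2.resize(s[170:290,280:380],None,fx=5,fy=5,interpolation=cv2.INTER_CUBIC))
E
```

```text
145 [[327.39279726 216.31751372]]
149 [[327.50261053 214.38158262]]
155 [[327.66867739 211.45394011]]
160 [[327.80831635 208.9922029 ]]
```

View pics/m1b.png

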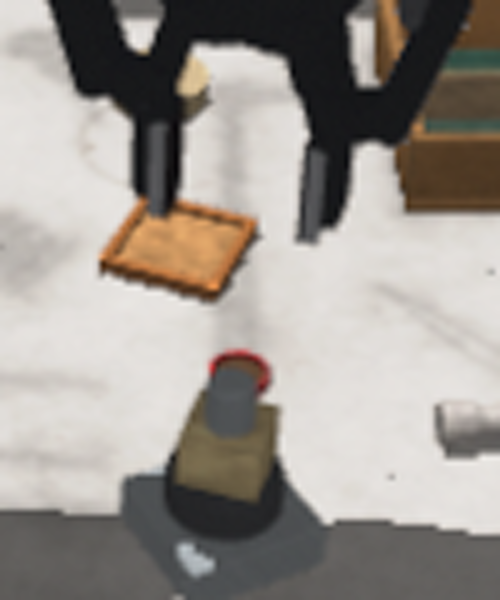

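>>> drive_tool --rows '[40,1,0,0,0.3,0.3,50,70,1,0,0,0.3,0.3,45,82,1,0,0,0.3,0.3,40,82,1,0,0,0.3,0.3,40,82,1,0,0,0.3,0.3,0,82,1,0,0,0.3,0.3,0,82,1,0,0,0.3,0.3,0,82,1,0,0,0.3,0.3,0]' --newtons 30

```text
clock: 4.58
eef_pos: [590.9, -87.4, 70.1]
tcp_rot: [1.747, 1.564, -0.109]
contact_force: [-1.3, 0.3, 6.3]
opening: 0.191
```

```bash
python3 - <<'E'
from h import *
plan((589,-87.2,110,None))
s=grab_frame('side')[:,:,::-1]
cv2.imwrite('pics/m2.png',cv2.resize(s[190:310,280:380],None,fx=5,fy=5,interpolation=cv2.INTER_CUBIC))
E
```

```text
t 4.58 p [590.9 -87.4  70.1] phi -16.3 op 0.191 q [-0.15  0.5   1.82  0.    0.82  0.14] F [-1.3  0.3  6.3] tilt 0.37
(589, -87.2, 110, np.float64(-16.3)) -> [-39.9  -1.7   0.3] [ 0.  -0.1 -0.4] dist 40
```

View pics/m2.png

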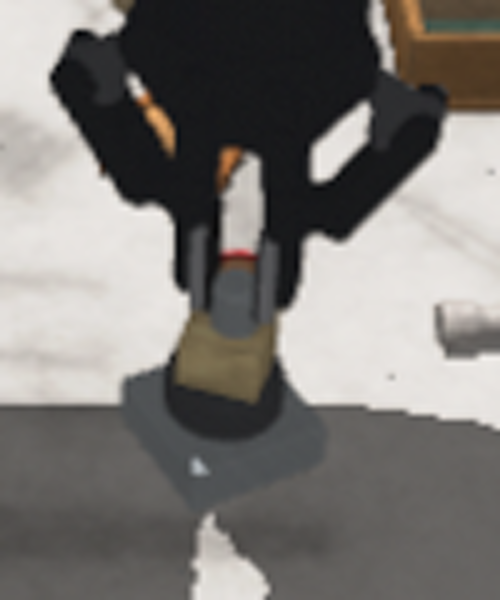

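>>> drive_tool --rows '[-3,0,0,0,0,0,0,-10,0,0,0,0,0,0,-20,0,0,0,0,0,0,-35,0,0,0,0,0,0,-50,0,0,0,0,0,0,-60,0,0,0,0,0,0,-60,0,0,0,0,0,0]'

```text
clock: 5.5
eef_pos: [591.1, -87.5, 131.3]
tcp_rot: [1.74, 1.562, -0.116]
contact_force: [0.4, -0.6, -0.4]
opening: 0.187
```

```bash
python3 - <<'E'
from h import *
plan((466,17,130,None),(466,17,40,None))
s=grab_frame('side')[:,:,::-1]
cv2.imwrite('pics/m3.png',cv2.resize(s[160:280,280:380],None,fx=5,fy=5,interpolation=cv2.INTER_CUBIC))
E
```

```text
t 5.5 p [591.1 -87.5 131.3] phi -16.3 op 0.187 q [-0.15  0.42  1.79  0.    0.93  0.14] F [ 0.4 -0.6 -0.4] tilt 0.48
(466, 17, 130, np.float64(-16.3)) -> [ 1.000e-01 -1.495e+02 -6.500e+01] [ 0.  -0.1 -0.5] dist 163
(466, 17, 40, np.float64(-16.3)) -> [  90.1 -150.2  -64.9] [ 0.  -0.1 -0.5] dist 187
```

View pics/m3.png

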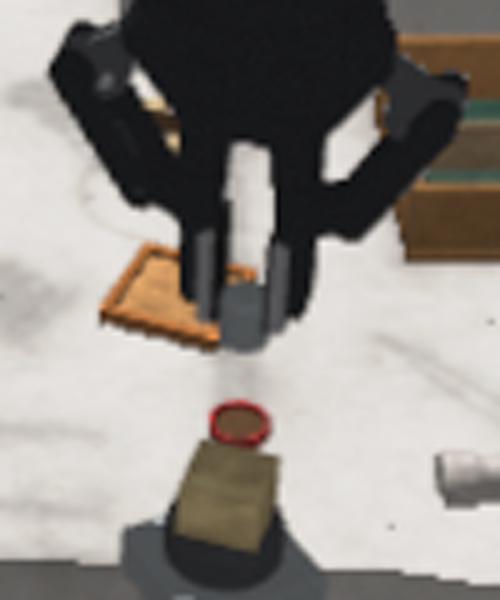

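>>> drive_tool --rows '[0,-38,-16,0,0,0,0,0,-75,-32,0,0,0,0,0,-113,-48,0,0,0,0,0,-149,-65,0,0,0,0,35,-150,-65,0,-0.1,-0.5,0,70,-150,-65,0,-0.1,-0.5,0,95,-150,-65,0,-0.1,-0.5,0,105,-150,-65,0,-0.1,-0.5,0,108,-150,-65,0,-0.1,-0.5,0,108,-150,-65,0,-0.1,-0.5,0]'

```text
clock: 6.8
eef_pos: [466.2, 17.1, 22.0]
tcp_rot: [-1.298, 1.57, 3.129]
contact_force: [-0.1, 0.4, 0.6]
opening: 0.188
```

```bash
python3 - <<'E'
from h import *
plan((466,17,14,None))
s=grab_frame('side')[:,:,::-1]
cv2.imwrite('pics/m4.png',cv2.resize(s[180:280,210:310],None,fx=6,fy=6,interpolation=cv2.INTER_CUBIC))
E
```

```text
t 6.8 p [466.2  17.1  22. ] phi -16.3 op 0.188 q [0.03 0.44 2.11 0.   0.59 0.32] F [-0.1  0.4  0.6] tilt 0.06
(466, 17, 14, np.float64(-16.3)) -> [ 8.  -0.2  0.1] [0.  0.  0.1] dist 8
```

View pics/m4.png

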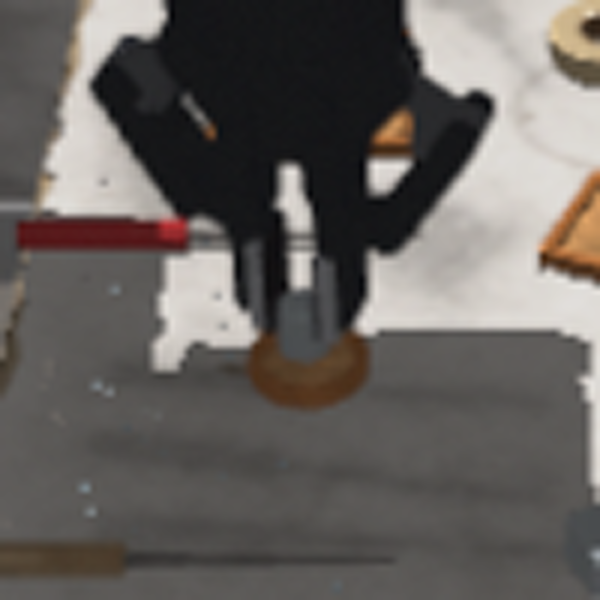

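>>> drive_tool --rows '[4,0,0,0,0,0,0,6,0,0,0,0,0,0,7,0,0,0,0,0,0,8,0,0,0,0,0,0,8,0,0,0,0,0,0]'

```text
clock: 7.48
eef_pos: [466.4, 17.1, 14.2]
tcp_rot: [-1.315, 1.57, 3.112]
contact_force: [-0.5, -0.5, 1.0]
opening: 0.181
```

>>> drive_tool --rows '[1,0,0,0,0,0,0,2,0,0,0,0,0,0,2,0,0,0,0,0,0]'

```text
clock: 7.85
eef_pos: [466.6, 17.1, 13.8]
tcp_rot: [-1.51, 1.571, 2.917]
contact_force: [-6.8, -0.8, 30.4]
opening: 0.186
```

>>> drive_tool --rows '[0,0,0,0,0,0,0,0,0,0,0,0,0,25,0,0,0,0,0,0,40,0,0,0,0,0,0,50,-15,0,0,0,0,0,50,-50,0,0,0,0,0,50,-100,0,0,0,0,0,50,-120,0,0,0,0,0,50]'

```text
clock: 8.85
eef_pos: [467.9, 17.2, 137.3]
tcp_rot: [1.902, 1.567, 0.046]
contact_force: [0.2, 0.6, -0.0]
opening: 0.499
```

```bash
python3 - <<'E'
from h import *
plan((588.5,-86,130,-16.5),(588.5,-86,47,-16.5))
s=grab_frame('side')[:,:,::-1];t=grab_frame('top')[:,:,::-1]
cv2.imwrite('pics/m5.png',np.hstack([cv2.resize(s[190:290,210:310],(400,400)),cv2.resize(t[180:260,220:300],(400,400))]))
E
```

```text
t 8.85 p [467.9  17.2 137.3] phi -16.3 op 0.499 q [0.03 0.23 2.05 0.   0.86 0.32] F [ 0.2  0.6 -0. ] tilt 0.23
(588.5, -86, 130, np.float64(-16.5)) -> [  7.7 144.7  65.1] [ 0.2 -0.1 -0.2] dist 159
(588.5, -86, 47, np.float64(-16.5)) -> [ 90.7 144.4  65.2] [ 0.2 -0.1 -0.2] dist 183
```

View pics/m5.png

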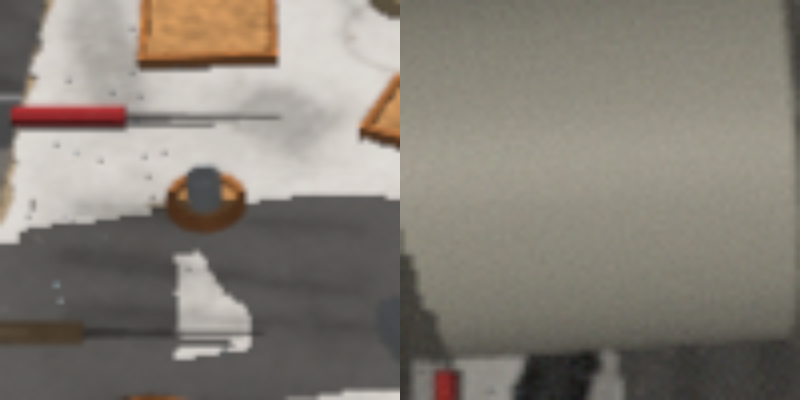

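>>> drive_tool --rows '[0,38,17,0,0,0,60,4,75,33,0,0,0,60,7,112,50,0,0,0,60,8,144,65,0,-0.1,-0.2,60,40,144,65,0,-0.1,-0.2,60,75,144,65,0,-0.1,-0.2,60,92,144,65,0,-0.1,-0.2,60,92,144,65,0,-0.1,-0.2,60]' --newtons 50

```text
clock: 9.95
eef_pos: [587.5, -85.5, 44.2]
tcp_rot: [-1.27, 1.569, -3.126]
contact_force: [-0.6, -0.5, -0.2]
opening: 0.598
```

```bash
python3 - <<'E'
from h import *
plan((588.5,-86,45,-16.5))
s=grab_frame('side')[:,:,::-1]
cv2.imwrite('pics/m6.png',cv2.resize(s[200:310,270:380],None,fx=5,fy=5,interpolation=cv2.INTER_CUBIC))
E
```

```text
t 9.95 p [587.5 -85.5  44.2] phi -16.3 op 0.598 q [-0.15  0.54  1.83 -0.    0.77  0.14] F [-0.6 -0.5 -0.2] tilt 0.1
(588.5, -86, 45, np.float64(-16.5)) -> [-0.8  1.1  0.2] [0.2 0.  0.1] dist 1
```

View pics/m6.png

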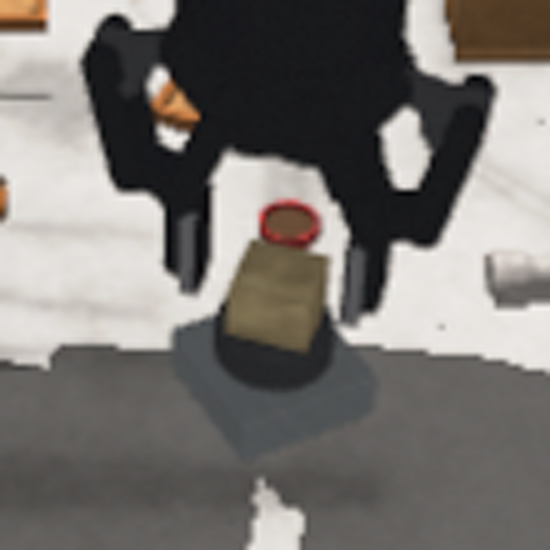

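>>> drive_tool --rows '[-2,1,0,0,0,0,45,-2,1,0,0,0,0,36,-2,1,0,0,0,0,0,-2,1,0,0,0,0,0,-2,1,0,0,0,0,0]'

```text
clock: 10.62
eef_pos: [590.4, -86.0, 49.0]
tcp_rot: [1.634, 1.568, -0.222]
contact_force: [-1.7, 0.7, 8.4]
opening: 0.334
```

>>> drive_tool --rows '[-3,0,0,0,0,0,0,-10,0,0,0,0,0,0,-20,0,0,0,0,0,0,-35,0,0,0,0,0,0,-55,0,0,0,0,0,0,-65,0,0,0,0,0,0,-65,0,0,0,0,0,0]'

```text
clock: 11.5
eef_pos: [590.8, -86.0, 115.1]
tcp_rot: [1.666, 1.566, -0.191]
contact_force: [0.6, -0.3, -0.7]
opening: 0.335
```

```bash
python3 - <<'E'
from h import *
plan((580,87.5,110,-23.4),(580,87.5,30,-23.4))
s=grab_frame('side')[:,:,::-1]
cv2.imwrite('pics/m7.png',cv2.resize(s[180:300,270:390],None,fx=5,fy=5,interpolation=cv2.INTER_CUBIC))
E
```

```text
t 11.5 p [590.8 -86.  115.1] phi -16.3 op 0.335 q [-0.15  0.44  1.79 -0.    0.9   0.14] F [ 0.6 -0.3 -0.7] tilt 0.26
(580, 87.5, 110, np.float64(-23.4)) -> [   4.9  -59.2 -163.5] [ 7.1 -0.  -0.3] dist 174
(580, 87.5, 30, np.float64(-23.4)) -> [  84.9  -59.6 -163.4] [ 7.1 -0.  -0.3] dist 194
```

View pics/m7.png

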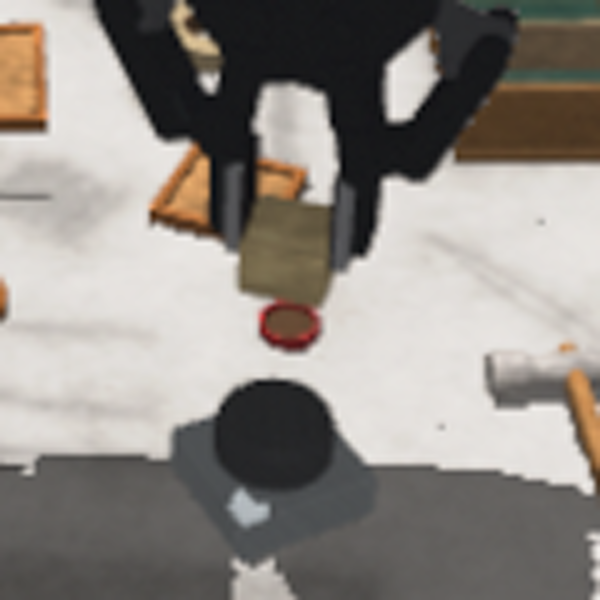

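>>> drive_tool --rows '[2,-15,-41,2,0,0,0,3,-30,-82,4,0,0,0,4,-45,-123,7,0,0,0,5,-59,-163,7,0,-0.3,0,35,-59,-163,7,0,-0.3,0,65,-59,-163,7,0,-0.3,0,88,-60,-163,7,0,-0.3,0,92,-60,-163,7,0,-0.3,0,92,-60,-163,7,0,-0.3,0]'

```text
clock: 12.68
eef_pos: [578.8, 87.2, 22.0]
tcp_rot: [-1.568, 1.568, 2.736]
contact_force: [0.2, -1.0, -1.2]
opening: 0.333
```

```bash
python3 - <<'E'
from h import *
plan((580,87.5,15,-23.4))
s=grab_frame('side')[:,:,::-1]
cv2.imwrite('pics/m8.png',cv2.resize(s[150:250,260:360],None,fx=6,fy=6,interpolation=cv2.INTER_CUBIC))
E
```

```text
t 12.68 p [578.8  87.2  22. ] phi -23.4 op 0.333 q [0.15 0.56 1.86 0.   0.72 0.55] F [ 0.2 -1.  -1.2] tilt 0.15
(580, 87.5, 15, np.float64(-23.4)) -> [ 7.   1.  -0.7] [0.  0.  0.1] dist 7
```

View pics/m8.png

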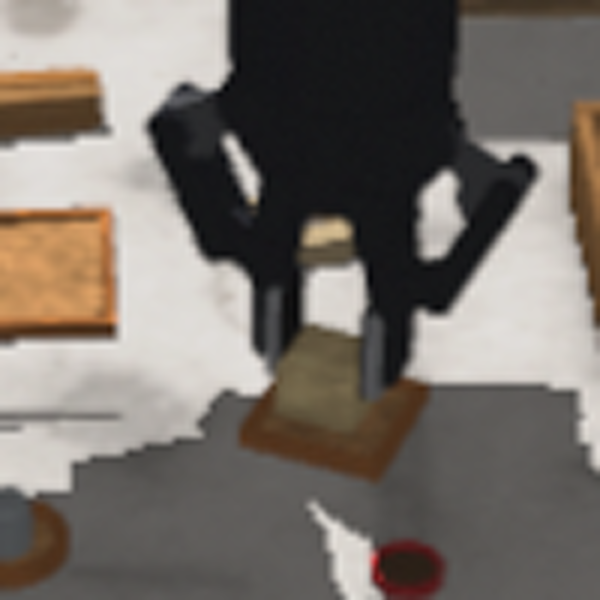

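```bash
python3 - <<'E'
from h import *
a=np.array([[277,412],[357,432]])/6-.42+[260,150]
print(back('side',a,11))
c=Rt(-23.4)
for dx,dy in((-15,-15),(15,-15)):
    v=np.radians(-23.4);print(580+dx*np.cos(v)-dy*np.sin(v),87.5+dx*np.sin(v)+dy*np.cos(v))
E
```

```text
[[559.00945879  82.74461042]
 [586.8561785   71.0273801 ]]
560.2764622552186 79.69089897426198
587.8091010257381 67.77646225521858
```

>>> drive_tool --rows '[2,1.6,0.6,0,0,0,0,4,1.6,0.6,0,0,0,0,5,1.6,0.6,0,0,0,0,6,1.6,0.6,0,0,0,0,7,1.6,0.6,0,0,0,0,8,1.6,0.6,0,0,0,0,8,1.6,0.6,0,0,0,0]'

```text
clock: 13.6
eef_pos: [580.5, 86.1, 15.1]
tcp_rot: [-1.94, 1.569, 2.365]
contact_force: [-2.8, -1.0, 5.8]
opening: 0.338
```

Contact felt at about the expected height (z≈15). Release.

>>> drive_tool --rows '[0.5,0,0,0,0,0,0,0.5,0,0,0,0,0,40,0,0,0,0,0,0,55,0,0,0,0,0,0,65,-15,0,0,0,0,0,65,-45,0,0,0,0,0,65,-90,0,0,0,0,0,65,-95,0,0,0,0,0,65]'

```text
clock: 14.6
eef_pos: [583.0, 86.4, 114.2]
tcp_rot: [2.377, 1.565, 0.399]
contact_force: [0.9, -0.0, -0.2]
opening: 0.65
```

```bash
python3 - <<'E'
from h import *
plan((590,-84,110,-16.5),(590,-84,30,-16.5),(590,-84,24,-16.5))
s=grab_frame('side')[:,:,::-1];t=grab_frame('top')[:,:,::-1]
cv2.imwrite('pics/m9.png',np.hstack([cv2.resize(s[170:250,280:360],(400,400)),cv2.resize(t[140:220,240:320],(400,400))]))
cv2.imwrite('pics/side9.png',s);cv2.imwrite('pics/top9.png',t)
cv2.imwrite('pics/m9b.png',cv2.resize(s[230:310,280:360],None,fx=7,fy=7,interpolation=cv2.INTER_CUBIC))
E
```

```text
t 14.6 p [583.   86.4 114.2] phi -23.4 op 0.65 q [0.14 0.43 1.81 0.   0.89 0.55] F [ 0.9 -0.  -0.2] tilt 0.31
(590, -84, 110, np.float64(-16.5)) -> [  3.8  74.  153.7] [-6.9 -0.2 -0.2] dist 171
(590, -84, 30, np.float64(-16.5)) -> [ 83.8  73.6 154. ] [-6.9 -0.2 -0.2] dist 190
(590, -84, 24, np.float64(-16.5)) -> [ 89.8  73.6 154. ] [-6.9 -0.2 -0.2] dist 193
```

View pics/m9.png

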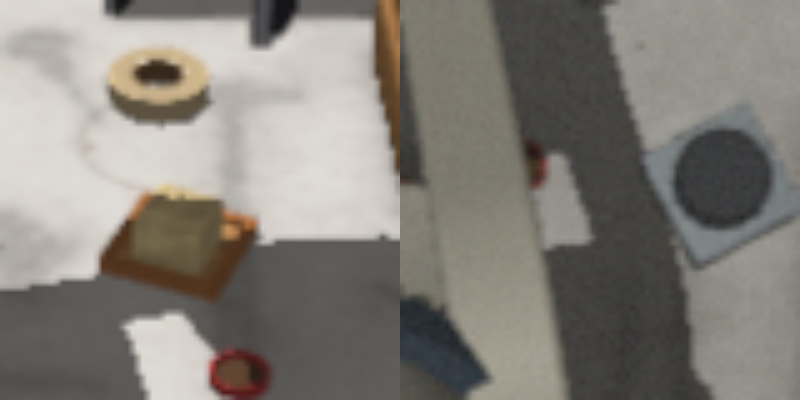

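View pics/m9b.png

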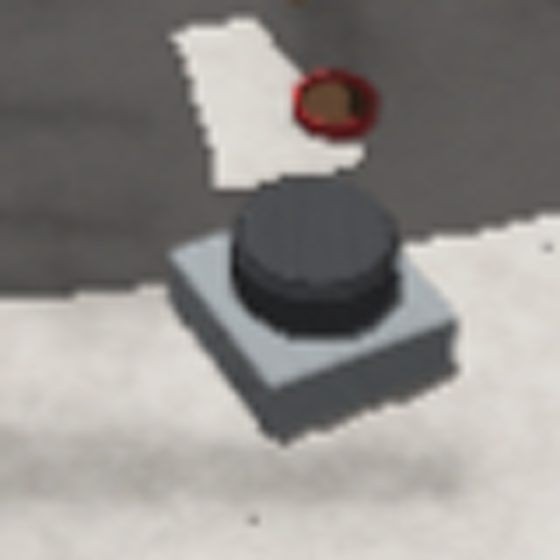

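```bash
python3 - <<'E'
from h import *
t=cv2.imread('pics/top9.png')
g=t.max(2)[150:205,275:335]
m=(g<100).astype(np.uint8)
k,l,s,c=cv2.connectedComponentsWithStats(m);i=l[25,29]
print(s[i],c[i]); print(back('top',c[i]+[275,150],30))
B=lambda x,y:(x/7-.43+280,y/7-.43+230)
print(back('side',[B(232,275),B(402,270)],20),back('side',[B(318,337)],20),back('side',[B(313,178)],38))
print('blk',back('side',[B(168,253),B(272,390),B(458,320)],20))
E
```

```text
[ 19  16  21  20 324] [29.16358025 25.34567901]
[[587.63385608 -85.19225205]]
[[567.12624809 -81.28113988]
 [611.56142749 -79.34882933]] [[ 588.14563119 -103.87946446]] [[588.57856597 -63.56013917]]
blk [[ 550.61012047  -73.0126453 ]
 [ 575.49623885 -122.47494892]
 [ 624.34561959  -97.70074504]]
```

>>> drive_tool --rows '[1,18,38,-2,0,0,75,2,37,76,-4,0,0,75,3,55,115,-7,0,0,75,4,73,153,-7,-0.2,-0.2,75,30,73,153,-7,-0.2,-0.2,75,60,73,153,-7,-0.2,-0.2,75,84,73,153,-7,-0.2,-0.2,75,88,73,153,-7,-0.2,-0.2,75,88,73,153,-7,-0.2,-0.2,75]' --newtons 60

```text
clock: 15.82
eef_pos: [587.3, -83.0, 22.8]
tcp_rot: [-1.196, 1.566, -3.052]
contact_force: [0.8, 0.1, 0.2]
opening: 0.749
```

```bash
python3 - <<'E'
from h import *
plan((588.5,-84,22,-16.5))
s=grab_frame('side')[:,:,::-1]
cv2.imwrite('pics/m10.png',cv2.resize(s[210:310,280:380],None,fx=6,fy=6,interpolation=cv2.INTER_CUBIC))
E
```

```text
t 15.82 p [587.3 -83.   22.8] phi -16.3 op 0.749 q [-0.14  0.57  1.84 -0.    0.74  0.14] F [0.8 0.1 0.2] tilt 0.26
(588.5, -84, 22, np.float64(-16.5)) -> [0.8 1.4 0.6] [0.2 0.1 0.2] dist 2
```

View pics/m10.png

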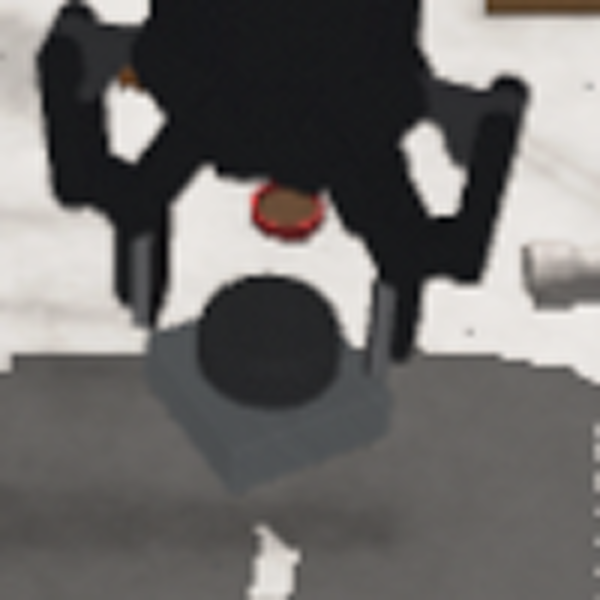

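>>> drive_tool --rows '[3,1.4,0.6,0,0,0.2,65,3,1.4,0.6,0,0,0.2,56,3,1.4,0.6,0,0,0.2,50,3,1.4,0.6,0,0,0.2,0,3,1.4,0.6,0,0,0.2,0,3,1.4,0.6,0,0,0.2,0]'

```text
clock: 16.62
eef_pos: [589.3, -84.1, 21.5]
tcp_rot: [0.695, 1.569, -1.161]
contact_force: [-2.5, 1.6, 9.2]
opening: 0.482
```

```bash
python3 - <<'E'
from h import *
plan((588.5,-84,22,-16.5))
s=grab_frame('side')[:,:,::-1]
cv2.imwrite('pics/m11.png',cv2.resize(s[210:310,280:380],None,fx=6,fy=6,interpolation=cv2.INTER_CUBIC))
E
```

```text
t 16.62 p [589.3 -84.1  21.5] phi -16.3 op 0.482 q [-0.14  0.57  1.84 -0.    0.73  0.14] F [-2.5  1.6  9.2] tilt 0.1
(588.5, -84, 22, np.float64(-16.5)) -> [-0.5 -0.8  0.1] [ 0.2  0.1 -0.1] dist 1
```

View pics/m11.png

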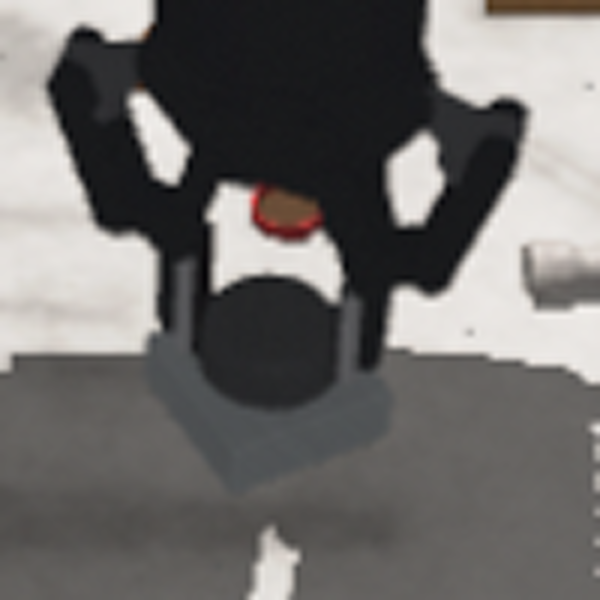

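>>> drive_tool --rows '[-2,0,0,0,0,0,0,-5,0,0,0,0,0,0,-9,0,0,0,0,0,0,-12,0,0,0,0,0,0,-12,0,0,0,0,0,0]'

```text
clock: 17.3
eef_pos: [589.5, -84.1, 33.8]
tcp_rot: [0.877, 1.569, -0.979]
contact_force: [-0.2, -0.4, -2.2]
opening: 0.481
```

```bash
python3 - <<'E'
from h import *
plan((450.5,-153.5,80,-16.5))
s=grab_frame('side')[:,:,::-1]
cv2.imwrite('pics/m12.png',cv2.resize(s[210:310,280:380],None,fx=6,fy=6,interpolation=cv2.INTER_CUBIC))
E
```

```text
t 17.3 p [589.5 -84.1  33.8] phi -16.3 op 0.481 q [-0.14  0.55  1.83 -0.    0.75  0.14] F [-0.2 -0.4 -2.2] tilt 0.12
(450.5, -153.5, 80, np.float64(-16.5)) -> [ -46.3 -113.8  105.7] [ 0.2  0.1 -0.1] dist 162
```

View pics/m12.png

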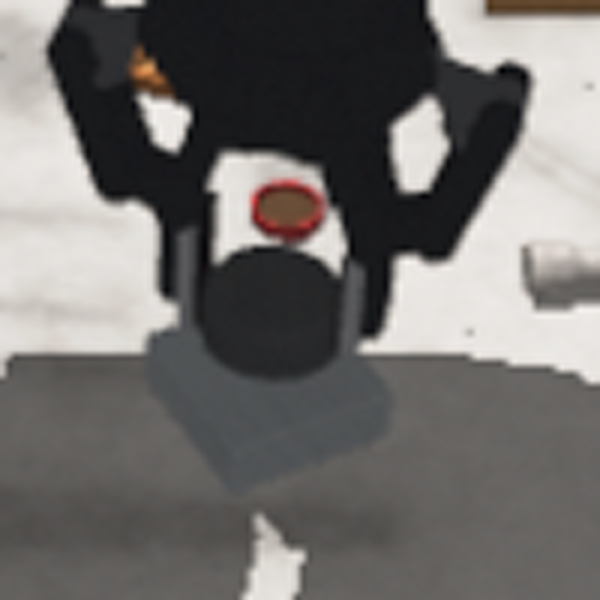

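```bash
python3 - <<'E'
from h import *
s,p,R,phi=st()
for z in (34,38,42):
  for sgn in(-1,1):
    X=np.array([p[0],p[1],z])+R[:,1]*sgn*23
    for q in(-11,11):
        u=proj('side',X+R[:,2]*q)[0]; print(z,sgn,q,((u-[280,210]+.42)*6).round())
E
```

```text
34 -1 -11 [209. 290.]
34 -1 11 [191. 338.]
34 1 -11 [357. 319.]
34 1 11 [343. 368.]
38 -1 -11 [209. 280.]
38 -1 11 [191. 328.]
38 1 -11 [358. 309.]
38 1 11 [343. 358.]
42 -1 -11 [210. 271.]
42 -1 11 [192. 318.]
42 1 -11 [359. 300.]
42 1 11 [344. 349.]
```

>>> drive_tool --rows '[-20,0,0,0,0,0,0,-45,-15,15,0,0,0,0,-46,-48,45,0,0,0,0,-46,-80,75,0,0,0,0,-46,-114,106,0,0,0,0,-25,-114,106,0,0.1,-0.1,0,5,-114,106,0,0.1,-0.1,0,18,-114,106,0,0.1,-0.1,0,20,-114,106,0,0.1,-0.1,0,20,-114,106,0,0.1,-0.1,0]'

```text
clock: 18.6
eef_pos: [450.7, -153.8, 14.2]
tcp_rot: [2.331, 1.57, 0.475]
contact_force: [0.0, 0.0, -1.2]
opening: 0.48
```

```bash
python3 - <<'E'
from h import *
plan((450.5,-153.5,5.5,-16.5))
s=grab_frame('side')[:,:,::-1]
cv2.imwrite('pics/m13.png',cv2.resize(s[230:330,200:300],None,fx=6,fy=6,interpolation=cv2.INTER_CUBIC))
E
```

```text
t 18.6 p [ 450.7 -153.8   14.2] phi -16.3 op 0.48 q [-0.33  0.46  2.1   0.    0.58 -0.05] F [ 0.   0.  -1.2] tilt 0.03
(450.5, -153.5, 5.5, np.float64(-16.5)) -> [ 8.7 -0.3 -0.3] [ 0.2 -0.  -0. ] dist 9
```

View pics/m13.png

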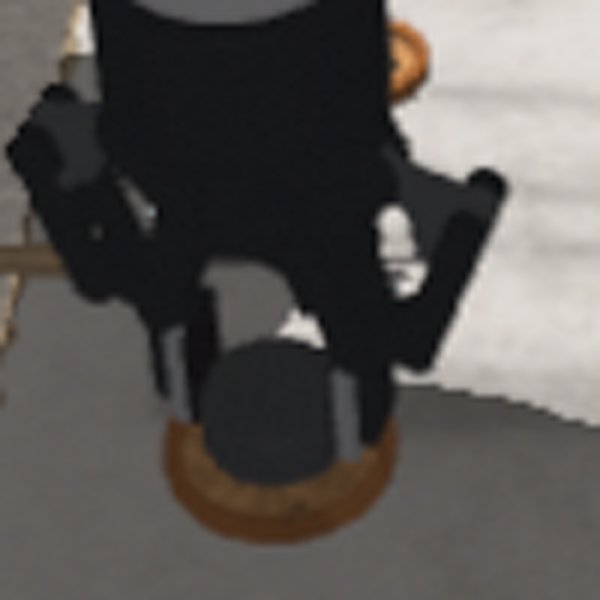

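```bash
python3 - <<'E'
from h import *
B=lambda x,y:(x/6-.42+200,y/6-.42+230)
print(back('side',[B(268,487)],12.7), back('side',[B(203,430),B(345,430)],22))
print('tray rim outer top front/left/right',back('side',[B(280,525),B(165,455),B(398,455)],8),back('side',[B(280,545)],0))
E
```

```text
[[ 448.80020959 -174.47013719]] [[ 429.9745034  -161.87500337]
 [ 470.08836798 -161.69546359]]
tray rim outer top front/left/right [[ 452.63907024 -184.02173318]
 [ 417.60091409 -158.76223008]
 [ 484.3651149  -158.43958215]] [[ 452.16120361 -184.41241353]]
```

>>> drive_tool --rows '[3,0.7,-1.2,0,0,0,0,5,0.7,-1.2,0,0,0,0,7,0.7,-1.2,0,0,0,0,8,0.7,-1.2,0,0,0,0,9,0.7,-1.2,0,0,0,0,9,0.7,-1.2,0,0,0,0]'

```text
clock: 19.4
eef_pos: [451.9, -153.0, 6.0]
tcp_rot: [1.901, 1.57, 0.045]
contact_force: [-4.1, 1.0, 12.5]
opening: 0.481
```

>>> drive_tool --rows '[0,0,0,0,0,0,50,0,0,0,0,0,0,60,0,0,0,0,0,0,75,-10,0,0,0,0,0,85,-35,0,0,0,0,0,85,-80,0,0,0,0,0,85,-100,0,0,0,0,0,85,-100,0,0,0,0,0,85]'

```text
clock: 20.4
eef_pos: [453.1, -153.4, 107.9]
tcp_rot: [1.602, 1.566, -0.254]
contact_force: [-0.0, 0.1, -0.0]
opening: 0.851
```

```bash
python3 - <<'E'
from h import *
plan((587.5,-86.5,100,27.5),(587.5,-86.5,100,-62.5))
s=grab_frame('side')[:,:,::-1];t=grab_frame('top')[:,:,::-1]
cv2.imwrite('pics/side14.png',s);cv2.imwrite('pics/top14.png',t)
cv2.imwrite('pics/m14.png',np.hstack([cv2.resize(s[260:330,210:280],(400,400)),cv2.resize(s[230:310,280:360],(400,400))]))
E
```

```text
t 20.4 p [ 453.1 -153.4  107.9] phi -16.3 op 0.851 q [-0.33  0.29  2.05  0.    0.79 -0.05] F [-0.   0.1 -0. ] tilt 0.28
(587.5, -86.5, 100, np.float64(27.5)) -> [   8.4  110.1 -102. ] [-43.8   0.1  -0.3] dist 150
(587.5, -86.5, 100, np.float64(-62.5)) -> [   8.4  110.1 -102. ] [46.2 -0.1 -0.3] dist 150
```

View pics/m14.png

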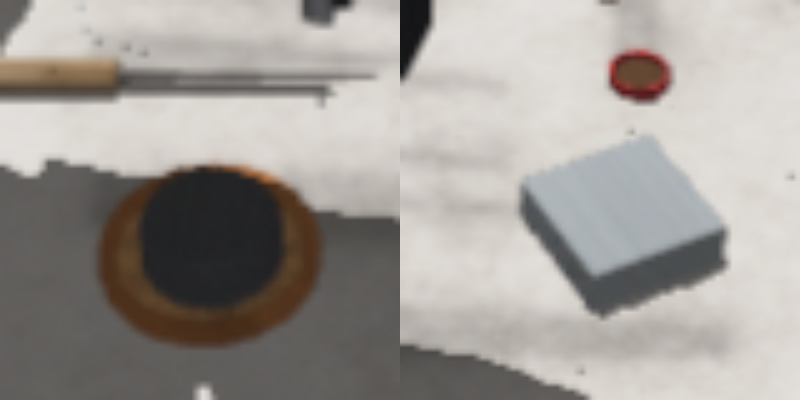

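View pics/top14.png

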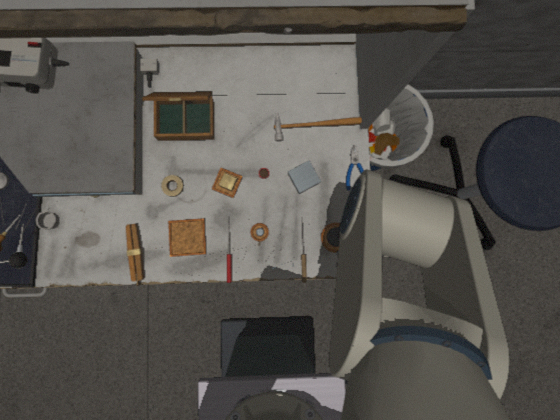

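```bash
python3 - <<'E'
from h import *
t=cv2.imread('pics/top14.png');s=cv2.imread('pics/side14.png')
c=t[155:200,280:330].astype(int)
m=(((c[...,0]-c[...,2])>8)).astype(np.uint8)
k,l,ss,cc=cv2.connectedComponentsWithStats(m);i=l[22,23];print(ss[i],cc[i])
cs,_=cv2.findContours((l==i).astype(np.uint8),0,cv2.CHAIN_APPROX_NONE)
print(cv2.minAreaRect(back('top',max(cs,key=len)[:,0]+[280,155],20).astype(np.float32)))
B=lambda x,y:((x-400)/5-.4+280,y/5-.4+230)
P=back('side',[B(522,187),B(597,278),B(725,232),B(650,137)],20);print(P.round(1),P.mean(0))
cv2.imwrite('pics/m14b.png',np.hstack([cv2.resize(t[165:200,210:245],(380,380)),cv2.resize(t[215:250,243:278],(380,380))]))
E
```

```text
[   0    0   50   45 2183] [24.52267522 21.96655978]
((586.0895385742188, -87.3402099609375), (111.39228820800781, 100.26892852783203), 88.59207153320312)
[[ 551.3  -76.4]
 [ 576.5 -122.3]
 [ 623.5  -99.5]
 [ 600.2  -49.3]] [587.86505699 -86.87217041]
```

View pics/m14b.png

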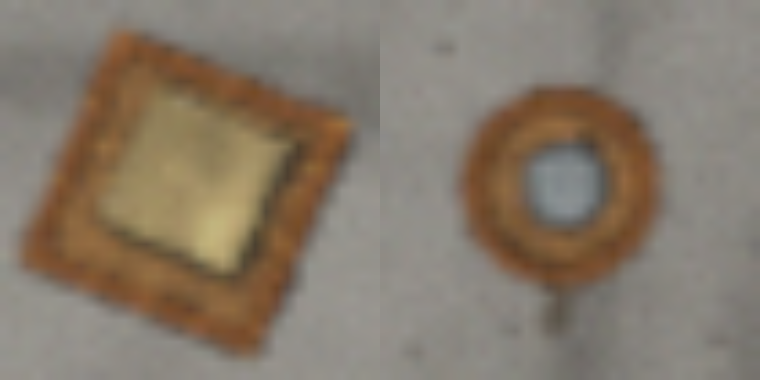

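>>> drive_tool --rows '[2,28,-25,-9,0,0,85,4,55,-51,-18,0,0,85,6,83,-77,-27,0,0,85,8,110,-102,-36,0,0,85,20,110,-102,-43,0,0,85,45,110,-102,-43,0,0,85,68,110,-102,-43.3,0.1,-0.3,85,70,110,-102,-43.3,0.1,-0.3,85,70,110,-102,-43.3,0.1,-0.3,85]' --newtons 100

```text
clock: 21.62
eef_pos: [585.9, -86.1, 35.8]
tcp_rot: [-2.31, 1.566, 2.873]
contact_force: [0.6, 0.6, 0.1]
opening: 0.854
```

```bash
python3 - <<'E'
from h import *
plan((587.7,-86.7,1,27))
s=grab_frame('side')[:,:,::-1]
cv2.imwrite('pics/m15.png',cv2.resize(s[200:310,270:380],None,fx=5,fy=5,interpolation=cv2.INTER_CUBIC))
E
```

```text
t 21.62 p [585.9 -86.1  35.8] phi 26.9 op 0.854 q [-0.15  0.55  1.83  0.    0.76 -0.62] F [0.6 0.6 0.1] tilt 0.28
(587.7, -86.7, 1, np.float64(27.0)) -> [34.8  1.4  1.5] [-0.1 -0.2  0.2] dist 35
```

View pics/m15.png

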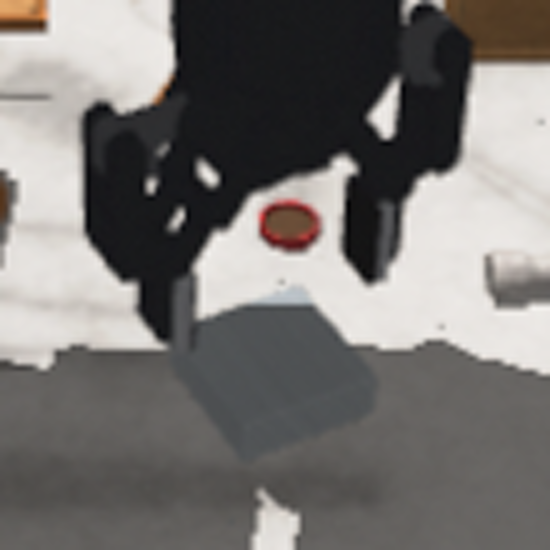

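>>> drive_tool --rows '[8,1.4,1.5,0,-0.2,0.2,85,20,1.4,1.5,0,-0.2,0.2,85,30,1.4,1.5,0,-0.2,0.2,85,34,1.4,1.5,0,-0.2,0.2,85,34,1.4,1.5,0,-0.2,0.2,85]'

```text
clock: 22.3
eef_pos: [587.8, -86.7, 1.9]
tcp_rot: [0.436, 1.57, -0.664]
contact_force: [-0.6, 1.1, -0.0]
opening: 0.85
```

>>> drive_tool --rows '[0,0,0,0,0,0,72,0,0,0,0,0,0,65,0,0,0,0,0,0,0,0,0,0,0,0,0,0,0,0,0,0,0,0,0,0,0,0,0,0,0,0]'

```text
clock: 23.05
eef_pos: [588.5, -86.7, 3.1]
tcp_rot: [0.907, 1.569, -0.193]
contact_force: [-1.8, 0.7, 9.3]
opening: 0.626
```

```bash
python3 - <<'E'
from h import *
plan((459.5,177.5,80,2))
s=grab_frame('side')[:,:,::-1]
cv2.imwrite('pics/m16.png',cv2.resize(s[200:310,270:380],None,fx=5,fy=5,interpolation=cv2.INTER_CUBIC))
E
```

```text
t 23.05 p [588.5 -86.7   3.1] phi 26.9 op 0.626 q [-0.15  0.6   1.84 -0.    0.7  -0.62] F [-1.8  0.7  9.3] tilt 0.09
(459.5, 177.5, 80, np.float64(2.0)) -> [ -77.2    4.9 -293.9] [24.9  0.  -0.1] dist 304
```

View pics/m16.png

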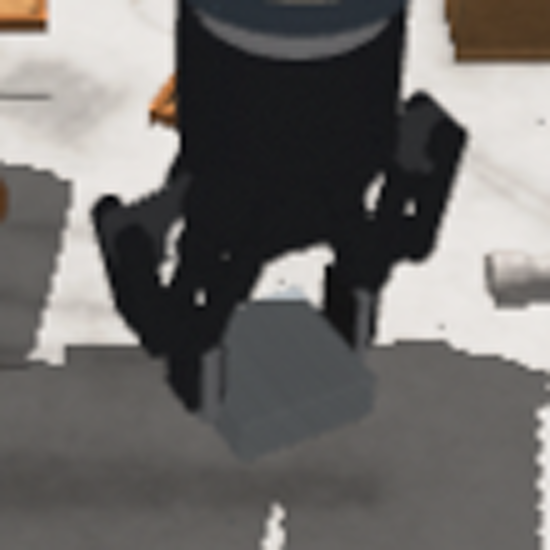

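>>> drive_tool --rows '[-4,0,0,0,0,0,0,-15,0,0,0,0,0,0,-35,0,0,0,0,0,0,-60,1,-20,0,0,0,0,-77,1,-50,4,0,0,0,-77,2,-95,9,0,0,0,-77,3,-140,14,0,0,0,-77,4,-185,19,0,0,0,-77,5,-230,24.9,0,0,0,-77,5,-265,24.9,0,0,0]'

```text
clock: 24.35
eef_pos: [472.1, 153.3, 81.1]
tcp_rot: [1.597, 1.568, 0.061]
contact_force: [-0.5, 0.2, -6.2]
opening: 0.628
```

```bash
python3 - <<'E'
from h import *
plan((459,177.5,60,2),(459,177.5,17,2))
s=grab_frame('side')[:,:,::-1]
cv2.imwrite('pics/m17.png',cv2.resize(s[130:270,200:340],None,fx=4,fy=4,interpolation=cv2.INTER_CUBIC))
E
```

```text
t 24.35 p [472.1 153.3  81.1] phi 2.0 op 0.628 q [ 0.31  0.36  2.03 -0.    0.75  0.28] F [-0.5  0.2 -6.2] tilt 0.16
(459, 177.5, 60, np.float64(2.0)) -> [ 21.  -12.3 -24.6] [-0.  -0.  -0.2] dist 35
(459, 177.5, 17, np.float64(2.0)) -> [ 64.  -12.5 -24.6] [-0.  -0.  -0.2] dist 70
```

View pics/m17.png

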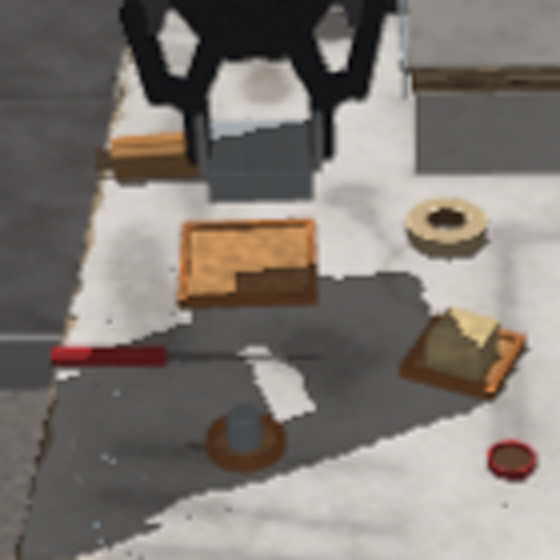

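>>> drive_tool --rows '[0,-12,-25,0,0,0,0,15,-12,-25,0,0,0,0,40,-12,-25,0,0,-0.2,0,58,-12.5,-25,0,0,-0.2,0,62,-12.5,-25,0,0,-0.2,0,62,-12.5,-25,0,0,-0.2,0]'

```text
clock: 25.15
eef_pos: [457.3, 180.0, 19.2]
tcp_rot: [-2.028, 1.568, 2.719]
contact_force: [-0.7, -0.0, -6.6]
opening: 0.623
```

```bash
python3 - <<'E'
from h import *
plan((459,177.5,7,2))
s=grab_frame('side')[:,:,::-1];t=grab_frame('top')[:,:,::-1]
cv2.imwrite('pics/m18.png',cv2.resize(s[140:230,210:310],None,fx=6,fy=6,interpolation=cv2.INTER_CUBIC))
cv2.imwrite('pics/m18t.png',t[150:300,120:300])
E
```

```text
t 25.15 p [457.3 180.   19.2] phi 2.0 op 0.623 q [0.37 0.47 2.06 0.   0.61 0.33] F [-0.7 -0.  -6.6] tilt 0.15
(459, 177.5, 7, np.float64(2.0)) -> [12.2  1.6  2.6] [ 0.  -0.1  0.1] dist 13
```

View pics/m18.png

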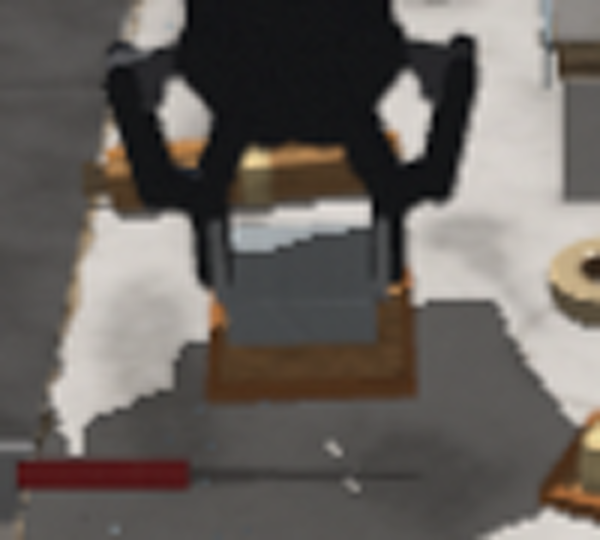

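```bash
python3 - <<'E'
from h import *
B=lambda x,y:(x/6-.42+210,y/6-.42+140)
print('blk',back('side',[B(228,345),B(380,345)],16.1),'tray top edge',back('side',[B(208,382),B(415,378)],8),'tray base',back('side',[B(208,402),B(415,396)],0))
E
```

```text
blk [[428.87497368 155.77769141]
 [486.53582626 155.34476301]] tray top edge [[421.80624456 143.04542728]
 [499.83265133 145.12380316]] tray base [[421.42751355 141.23533515]
 [499.68364472 144.62307245]]
```

>>> drive_tool --rows '[0,2.6,1.4,0,0,0,0,3,2.6,1.4,0,0,0,0,6,2.6,1.4,0,0,0,0,8,2.6,1.4,0,0,0,0,10,2.6,1.4,0,0,0,0,11,2.6,1.4,0,0,0,0,12,2.6,1.4,0,0,0,0,12,2.6,1.4,0,0,0,0]'

```text
clock: 26.25
eef_pos: [460.3, 179.0, 7.6]
tcp_rot: [-2.439, 1.569, 2.308]
contact_force: [-0.2, -1.1, -5.9]
opening: 0.622
```

Not yet in contact; a little lower.

>>> drive_tool --rows '[0.5,0,0,0,0,0,0,1,0,0,0,0,0,0,1.5,0,0,0,0,0,0,1.5,0,0,0,0,0,0]'

```text
clock: 26.75
eef_pos: [460.4, 179.1, 7.0]
tcp_rot: [-2.626, 1.569, 2.122]
contact_force: [-4.7, -1.1, 12.8]
opening: 0.623
```

Contact at z = 7.0, as predicted. Release.

>>> drive_tool --rows '[0,0,0,0,0,0,66,0,0,0,0,0,0,75,0,0,0,0,0,0,88,-8,0,0,0,0,0,90,-25,0,0,0,0,0,90,-60,0,0,0,0,0,90,-110,0,0,0,0,0,90,-160,0,0,0,0,0,90,-160,0,0,0,0,0,90]'

```text
clock: 27.88
eef_pos: [463.2, 179.8, 172.0]
tcp_rot: [2.122, 1.562, 0.587]
contact_force: [0.0, -0.8, -0.2]
opening: 0.9
```

```bash
python3 - <<'E'
from h import *
plan((450,0,300,2))
s=grab_frame('side')[:,:,::-1];t=grab_frame('top')[:,:,::-1]
cv2.imwrite('pics/m19.png',cv2.resize(s[160:330,210:380],None,fx=3.5,fy=3.5,interpolation=cv2.INTER_CUBIC))
cv2.imwrite('pics/m19t.png',t)
E
```

```text
t 27.88 p [463.2 179.8 172. ] phi 2.0 op 0.9 q [0.37 0.22 1.97 0.   0.95 0.33] F [ 0.  -0.8 -0.2] tilt 0.48
(450, 0, 300, np.float64(2.0)) -> [-128.9  -18.6  178.6] [ 0.  -0.3 -0.4] dist 221
```

View pics/m19.png

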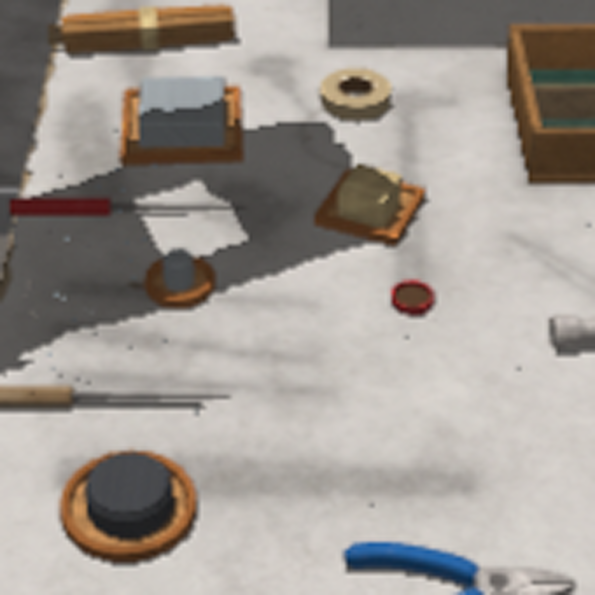

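View pics/m19t.png

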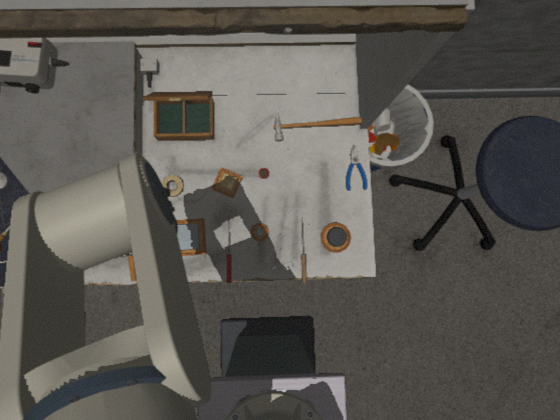

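>>> drive_tool --rows '[-30,-5,45,0,0,0,90,-60,-10,90,0,0,0,90,-90,-14,135,0,0,0,90,-129,-19,179,0,0,0,90,-129,-19,220,0,0,0,90,-129,-19,260,0,0,0,90,-129,-19,280,0,0,0,90,-129,-19,280,0,0,0,90]'

```text
clock: 28.98
eef_pos: [450.7, -102.8, 295.1]
tcp_rot: [-2.602, 1.567, 2.143]
contact_force: [0.2, 0.1, -0.1]
opening: 0.899
```

```bash
python3 - <<'E'
from h import *
s=grab_frame('side')[:,:,::-1];t=grab_frame('top')[:,:,::-1]
cv2.imwrite('pics/m20.png',np.hstack([cv2.resize(t[205:270,155:220],(390,390)),cv2.resize(s[175:225,235:285],(390,390))]))
E
```

```text
(no output)
```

View pics/m20.png

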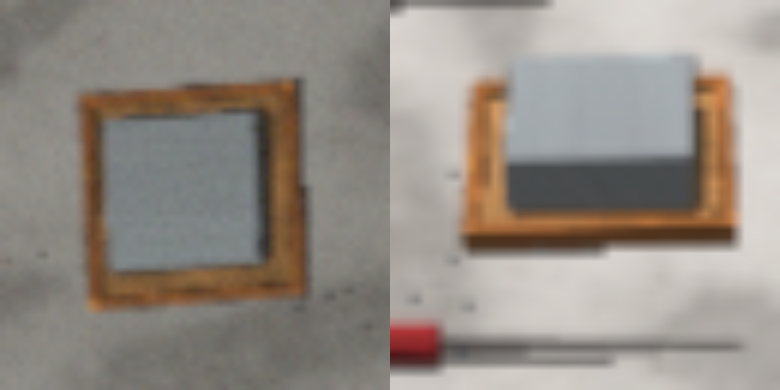

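```bash
python3 -c "
from rig import sign_off;print(sign_off())"
```

```text
the job is handed in; nothing more can be done
None
```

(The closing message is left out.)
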